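# Put the child-proof cap back on the jar and lock it

## Robot

A 6-joint arm with a two-finger parallel gripper is mounted at the origin on a cart in front of the work surface, level with it; the furniture and walls round the work are solid. World frame = base frame: x ahead of the robot, y to its left, z up, the work surface at z = 0. Lengths are in m, angles in degrees, forces in N, time in s.
With the tool pointing down it reaches from about 0.275 to 0.75 m from the base axis. Payload 10.2 kg.
Tool frame: the origin (TCP) lies at the very end of the fingers, on their centre line; the grasp point (between the pads) lies 19 mm behind it; z points along the fingers, y is the line along which they close (so a half turn about z gives the same grasp; the last joint's range is limited). The gripper opens to 88 mm and grips with 3 to 60 N. Pads are 18 mm wide; open, the fingers measure 123 mm over their backs; the gripper's body (75 mm by 187 mm) begins 45 mm behind the grasp point.
Start: joints at [-87.972, 17.928, 85.812, -0, 76.261, -12.8], TCP at [0.134, -0.508, 0.207] pointing down, gripper open.
Joint ranges: [-168.41, 168.41], [-55.51, 124.54], [10.69, 146.95], [-70.63, 250.63], [1, 178], [-165.06, 165.06]. Speed limits (degrees/s): [136.94, 136.94, 172.46, 180, 180, 180].

## Interface

Orientations are given as [roll, pitch, yaw] about the fixed x, y, z axes, in that order (R = Rz(yaw) Ry(pitch) Rx(roll)).
In Python, from bench import bot gives the robot as it stands.
- The arm moves only by the shell command python3 -m handwheel 'ROWS' [OPENING]. ROWS is JSON, a list that holds one entry, the list of rows, each a list of 4 numbers: the shift along the tool's x, y, z each as a share of 250 mm, from -1 to 1, then the turn about the tool's z as a share of pi/2 rad, from -1 to 1. In form: [[[x, y, z, yaw], ...]]. A call has exactly 8 rows; each row shifts and turns the commanded pose from where the row before left it, along the tool's axes as they then stand; what a row does not reach is not made up. A row lasts 1/8 s, in which the tool goes at most 62.5 mm and 10.7 degrees, less where a joint would pass 70% of its speed; a pose out of reach is approached as far as the arm can. A call with a number of a shift or a turn outside -1 to 1 is refused whole. A call with a gripper value outside its range is refused whole. OPENING is the opening, from -1 (shut) to 1 (fully open), so that 0 is half open, set as the call begins (- or left out, the last holds). The fingers move at their own pace and stop on an object; the grip force is fixed at half the most. Time passes only in rows, so rows that do not move let the fingers close, or fill a call up. It gives the time, the measured TCP pose, the force, the opening and the grip force at its end, in the units of the state.
- bot.state(): the state, without advancing time (a new reading comes with each control period).
- bot.snapshot(name): name is "scene" or "top"; returns the picture (420x560x3 uint8, red, green, blue); there is no depth.
- bot.camera_model(name): a dict with "mtx" (3x3 intrinsics, pixels), "D" ([k1, k2, p1, p2, k3] as OpenCV has them; the pictures are not rectified), "world_from_camera" (4x4, takes a point from camera to world coordinates). Camera axes: x right, y down, z forward; pixel columns grow to the right and rows downward; lengths in m; the calibration is good to about 2 mm. A picture is of the moment at which its call begins. camera_model takes no time and is no camera call.
- bot.job_done(): hands the job in; it is judged then, once.
The state is a dict: "time": time; "joint_positions": joint angles; "joint_vel": joint speeds; "joint_torque": joint torques, N m; "ee_pos": TCP position; "orientation": TCP orientation; "wrist_force": force on the tool from outside, world axes, zero at the start; "moment": the same for the moment, N m; "gripper_width": finger opening in m; "grip_force": force on a finger pad.
Only numpy, scipy, OpenCV 4.12 (cv2) and the standard library are available. Lean on these libraries where they do the work, as an engineer would, in place of code of your own. Each camera call takes 0.05 s, during which the arm holds its last target. There are 200 camera calls.

## Task

The white child-proof jar in the wooden caddy was left open and its black cap lies on the bench. Set the cap squarely on the jar's neck, turn it with light pressure until you feel its inner lugs drop between the lugs of the neck, then press it down against its spring and twist it clockwise until you feel it come up against its stop, so that the lugs catch and the cap stays locked down by itself when you let go. A push of one to two kilograms is plenty: never force it, neither down nor round, and leave the tools lying around where they are.

Things in the scene. Friction and masses are not known exactly. Their poses are not given: they have to be found in the camera images.
- caddy: Wooden caddy screwed to the bench, 116 x 204 mm, walls 46 mm high; origin under its centre, z up, long side along its y. Its right pocket (centre y = -45 mm) holds a square white jar, 86 x 86 mm, which can neither turn nor move: shoulder up to 104 mm above the bench, then a round open neck. Left pocket (y > 0): a glue bottle, top 103 mm above the bench, and a short pen blank.
- neck_top (a point): Centre of the jar neck's rim, 134 mm above the bench; axes as the caddy's. The neck is 42.8 mm across, its rim bevelled by 2 mm.
- neck_lugs (a point): On the neck's axis at the top of its six outer lugs, 129 mm above the bench. Lugs: 50.4 mm across, 4 mm high, 31 degrees long with gaps of 29 degrees, repeating every 60 degrees. At what angle they stand is random and NOT told by this or any other frame: feel for it (or look). The plastic lugs bear 60 N in all, pressing and turning together.
- neck_stop (a point): On the neck's axis, 116 mm above the bench, where the cap's lower edge comes when it is pressed right down (its lugs then stand on the neck's flange, 50 mm across). Under each neck lug, met in this order when turning clockwise from above: a catch tooth 2.5 mm deep, a pocket 22 degrees long, a stop wall.
- cap: Loose black ribbed plastic cap lying right way up on the bench, 58 mm across, 28 mm high, 0.06 kg; origin at the centre of its lower edge, z up towards its closed top. Heights of this origin over neck_stop: 12.5 mm riding on top of the neck's lugs (rigid), about 9 mm dropped into the gaps and resting on its spring, 0 pressed right down, 4.5 mm locked, 2 mm stuck half turned.
- cap_lugs (a point): On the cap's axis, 2.5 mm above its lower edge, at the middle of its six inner lugs: 18 degrees wide, every 60 degrees (one on the cap's +x), 4 mm high, 45.2 mm across between them. In the gaps (11 degrees of free turn) and pressed down, the cap turns 27 to 38 degrees clockwise until the lugs meet the stop walls; let go there, it rises by 4.5 mm into the pockets.
- cap_top (a point): Centre of the cap's closed top, 28 mm above its lower edge. Inside, a sprung sealing disc bears on the neck's rim once the lugs are in the gaps: pressing on needs 2 N at first and 8.5 N right down (0.75 N/mm). The lugs pass the catch teeth only within 2 mm of right down. Locked, the spring pushes up with 5 N.
- drill_chuck: Bystander: steel drill chuck, 43 x 125 x 42 mm, lying on the bench left of the cap.
- spanner: Bystander: open-ended spanner, 171 mm long, lying right of the caddy.
- pencil: Bystander: red carpenter's pencil, 152 mm long, 7 mm high, lying between the caddy and the spanner.
Things that resemble listed ones, but are neither listed nor needed, are in the scene too. What is shaped like the cap but orange or purple is not meant.

How it is judged:
By the outcome, as a careful person would: the job done as asked, in the order asked, and still so for the second after the job is handed in, with the robot touching nothing.
It also fails if it takes over 50 s, if anything falls off the work surface, if the arm or the gripper's body presses on something with over 40 N, if the wrist force passes 120 N, or if a joint passes its speed limit or range.

## Working session

There is one attempt and no reset: what is moved stays moved. The work goes in short steps, Python scripts to look and compute and a shell command to move; the robot and the scene stay as the last step left them, time stands still between calls to the robot, and variables do not carry over. Pictures are saved under pics/ and viewed, at most 10 in all, crops included, and the job is handed in when it is done.

```bash
mkdir -p pics; python3 - <<'E'
from bench import bot
import cv2,numpy as np
for n in("scene","top"):
    im=bot.snapshot(n); cv2.imwrite(f"pics/{n}0.png",cv2.cvtColor(im,cv2.COLOR_RGB2BGR))
    m=bot.camera_model(n); print(n,np.round(m["mtx"],1).tolist(),m["D"],np.round(m["world_from_camera"],3).tolist())
print(bot.state())
E
```

```text
scene [[477.1, 0.0, 282.5], [0.0, 477.1, 201.8], [0.0, 0.0, 1.0]] [0.05472635 0.         0.         0.         0.        ] [[-1.0, -0.014, -0.008, 0.545], [-0.002, 0.588, -0.809, 0.808], [0.016, -0.809, -0.588, 0.773], [0.0, 0.0, 0.0, 1.0]]
top [[393.0, 0.0, 277.7], [0.0, 393.0, 206.0], [0.0, 0.0, 1.0]] [-0.00704693  0.          0.          0.          0.        ] [[-0.009, -0.989, 0.148, 0.374], [-1.0, 0.013, 0.025, -0.117], [-0.026, -0.148, -0.989, 1.013], [0.0, 0.0, 0.0, 1.0]]
{'time': 0.1, 'joint_positions': array([-8.79749145e+01,  1.79556204e+01,  8.58488423e+01, -1.06622162e-03,
        7.62588697e+01, -1.28000115e+01]), 'joint_vel': array([-0.02804514, -0.10481323, -0.06594957, -0.11508185,  0.0069964 ,
       -0.0734728 ]), 'joint_torque': array([ 2.60530374e-03, -4.02810431e+01, -2.52643490e+01,  6.95355074e-02,
        3.41719505e-02, -6.34161711e-05]), 'ee_pos': array([ 0.13430458, -0.50727913,  0.20682918]), 'orientation': array([-1.79938012e+02, -1.30215138e-02,  1.48253439e+01]), 'wrist_force': array([ 0.21412652,  0.71410802, -0.12928385]), 'moment': array([-0.02700313, -0.03302594, -0.01041194]), 'grip_force': 0.0, 'gripper_width': 0.08814577960450866}
```

View pics/scene0.png

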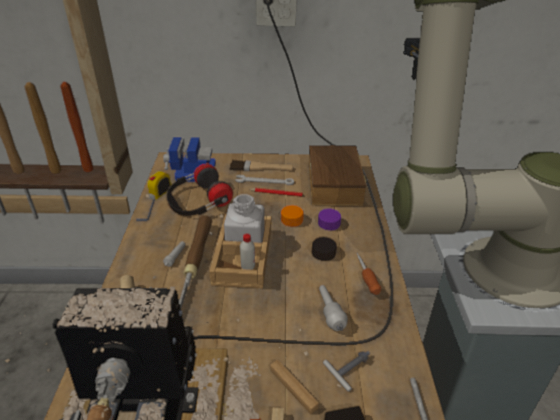

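View pics/top0.png

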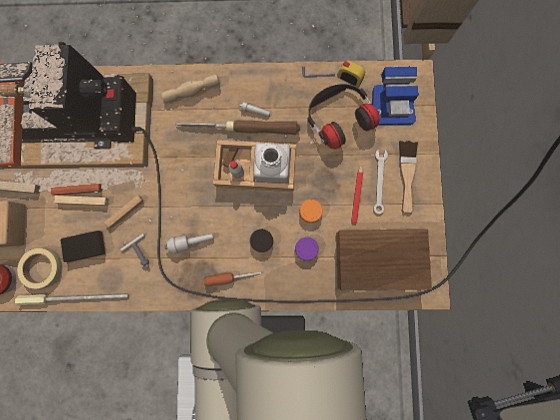

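```bash
cat > h.py <<'E'
from bench import bot
import cv2,numpy as np
def ray(n,uv):
    m=bot.camera_model(n); K=np.array(m["mtx"]); T=np.array(m["world_from_camera"])
    p=cv2.undistortPoints(np.array(uv,float).reshape(-1,1,2),K,np.array(m["D"])).reshape(-1,2)
    return T[:3,3],(T[:3,:3]@np.c_[p,np.ones(len(p))].T).T
def plane(n,uv,z):
    o,d=ray(n,uv); return o+d*((z-o[2])/d[:,2])[:,None]
def proj(n,P):
    m=bot.camera_model(n); W=np.linalg.inv(m["world_from_camera"])
    return cv2.projectPoints(np.array(P,float).reshape(-1,1,3),cv2.Rodrigues(W[:3,:3])[0],W[:3,3],np.array(m["mtx"]),np.array(m["D"]))[0].reshape(-1,2)
E
python3 - <<'E'
from h import *
ims={n:cv2.imread(f"pics/{n}0.png") for n in("scene","top")}
# cap: dark blob
for n,(u,v) in {"top":(261,241),"scene":(324,248)}.items():
    g=ims[n].max(2); m=np.zeros_like(g); m[v-22:v+22,u-22:u+22]=(g[v-22:v+22,u-22:u+22]<70)*255
    c=max(cv2.findContours(m,0,1)[0],key=cv2.contourArea)
    h=cv2.convexHull(c); M=cv2.moments(h); uv=[M['m10']/M['m00'],M['m01']/M['m00']]
    print(n,uv,cv2.boundingRect(c),cv2.contourArea(h),plane(n,[uv],.014),plane(n,[uv],.028), plane(n,[uv],.02))
a=cv2.resize(ims["top"][130:195,205:305],None,fx=6,fy=6,interpolation=3)
b=cv2.resize(ims["scene"][190:260,205:280],None,fx=6,fy=6,interpolation=3)
o=np.zeros((max(a.shape[0],420),600,3),np.uint8)
o[:a.shape[0],:600]=a
cv2.imwrite("pics/c1.png",o); 
c=cv2.resize(ims["top"][220:262,240:282],None,fx=8,fy=8,interpolation=3)
d=np.zeros((420,790,3),np.uint8); d[:420,:450]=b; d[:336,452:788]=c; cv2.imwrite("pics/c2.png",d)
E
```

```text
top [261.19257340241796, 240.286701208981] (250, 229, 23, 23) 386.0 [[ 0.43641152 -0.04931485  0.014     ]] [[ 0.43554326 -0.05026164  0.028     ]] [[ 0.43603941 -0.04972062  0.02      ]]
scene [323.8967921896792, 248.61889818688982] (312, 237, 25, 24) 478.0 [[ 0.43515348 -0.0480697   0.014     ]] [[ 0.43718222 -0.03226942  0.028     ]] [[ 0.43602294 -0.04129815  0.02      ]]
```

View pics/c1.png

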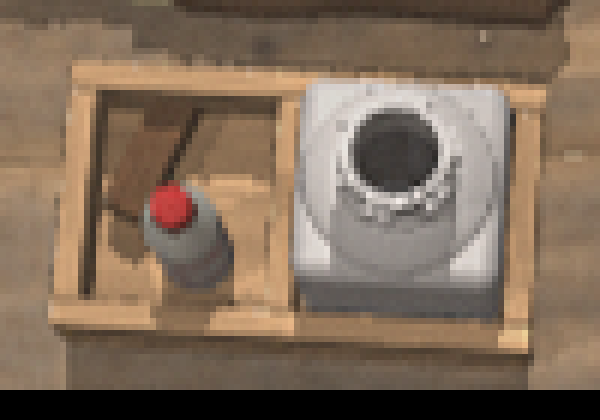

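View pics/c2.png

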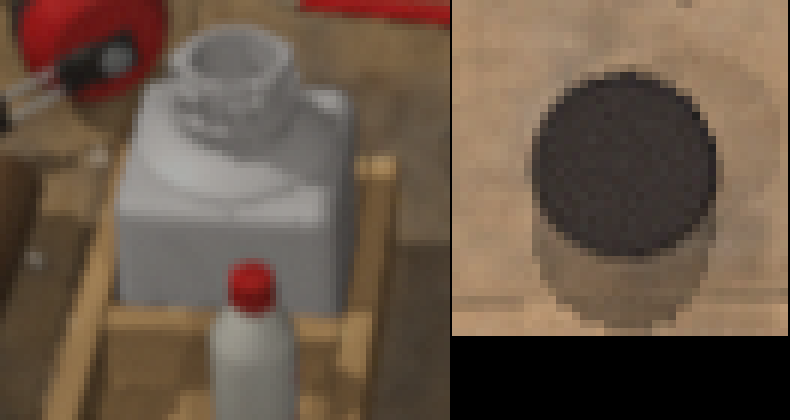

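```bash
python3 - <<'E'
from h import *
t=cv2.imread("pics/top0.png");g=cv2.cvtColor(t,6)
m=np.zeros_like(g); m[143:170,255:290]=(g[143:170,255:290]<125)*255
for th in(100,115,130):
    m[:]=0; m[143:166,258:284]=(g[143:166,258:284]<th)*255
    c=[k for k in cv2.findContours(m,0,1)[0] if cv2.pointPolygonTest(k,(270.8,155),False)>0]
    if c:
        M=cv2.moments(m[:,:]*0+cv2.drawContours(m*0,c,0,255,-1),True); uv=[M['m10']/M['m00'],M['m01']/M['m00']]
        print(th,uv,M['m00'],cv2.boundingRect(c[0]),plane("top",[uv],.134))
print(g[147:170,258:286])
s=cv2.cvtColor(cv2.imread("pics/scene0.png"),6); print(s[192:216,230:260])
# caddy corners at z=.046 from crop: outer top corners
print(plane("top",np.array([[75,62],[545,85],[532,350],[50,330]])/6+[205-.4,130-.4],.046))
E
```

```text
100 [270.4834437086093, 154.88079470198676] 151.0 (264, 149, 14, 13) [[ 0.62556874 -0.07941777  0.134     ]]
115 [270.4155844155844, 154.92207792207793] 154.0 (264, 149, 14, 13) [[ 0.62547298 -0.07926038  0.134     ]]
130 [270.42767295597486, 154.81132075471697] 159.0 (264, 148, 14, 14) [[ 0.62573628 -0.0792899   0.134     ]]
[[216 214 216 208 196 201 210 216 219 224 213 196 195 194 198 203 220 215
  159 186 189 187 180 187 200 201 199 200]
 [215 216 208 200 205 211 216 221 201 181 152 124 121 123 147 149 176 215
  183 194 195 191 191 183 188 179 195 199]
 [217 209 199 207 211 216 225 203 134  73  66  69  75  82  81  80  92 180
  209 211 197 191 188 183 181 167 194 200]
 [205 197 204 179 182 219 203 133  80  74  78  84  80  80  87  88  88  99
  142 217 206 190 193 189 183 183 188 201]
 [194 200 206 178 177 225 144  76  76  77  78  76  71  69  70  80  85  89
   78 186 217 202 210 190 181 181 175 177]
 [195 201 204 212 222 220 107  71  75  65  64  60  58  56  57  66  70  81
   81 116 217 210 210 191 184 180 179 159]
 [197 201 204 213 225 169  91  71  64  56  60  61  61  58  55  66  64 
[... 4377 characters left out ...]
2  99  93  88  96 104 104 103 101  98  94]
 [159 159 159 158 150 135 120 107 108 112 118 123 119 108 104 105 106 104
  101  99  95  92  95 102 107 106 105 103 102  99]
 [160 161 162 160 158 151 141 122 111 102 100 102 103 102 101 101 100 104
  102 100  97  99 104 107 109 108 108 105 103 100]
 [162 163 164 164 163 161 156 146 135 120 108 106 101 100 101 102 102 105
  104 103 103 105 107 109 109 110 108 107 104 103]
 [164 165 166 167 167 165 163 161 156 148 143 135 119 112 104 104 105 105
  105 107 108 110 112 112 111 111 110 108 106 102]]
[[ 0.69249553  0.06112358  0.046     ]
 [ 0.67886508 -0.1394327   0.046     ]
 [ 0.56442973 -0.13223641  0.046     ]
 [ 0.57581414  0.07000591  0.046     ]]
```

```bash
python3 -m handwheel '[[[0,0,0,0.0824],[0,0,0,0.0824],[0.1,-0.152,0,0],[0.1,-0.152,0,0],[0.1,-0.152,0,0],[0.1,-0.152,0,0],[0.1,-0.152,0,0],[0.1,-0.152,0,0]]]' 1
python3 -m handwheel '[[[0.1,-0.152,0,0],[0.1,-0.152,0,0],[0.1,-0.152,0,0],[0.1,-0.152,0,0],[0.1,-0.152,0,0],[0.1,-0.152,0,0],[0,0,0,0],[0,0,0,0]]]'
python3 - <<'E'
from h import *
print(plane("scene",[[243.6,199.2]],.134))
E
```

```text
time: 1.1
ee_pos: [0.2849, -0.2781, 0.2072]
orientation: [-180.0, 0.0, -0.0]
wrist_force: [-0.4, 0.2, -0.1]
gripper_width: 0.0877
grip_force: 0.0
time: 2.1
ee_pos: [0.434, -0.0519, 0.2071]
orientation: [-180.0, 0.0, 0.0]
wrist_force: [-0.8, -0.6, -0.1]
gripper_width: 0.0878
grip_force: 0.0
[[ 0.62501509 -0.07852367  0.134     ]]
```

```bash
python3 -m handwheel '[[[0.008,-0.008,0.2,0],[0,0,0.2,0],[0,0,0.2,0],[0,0,0.12,0],[0,0,0.06,0],[0,0,0.036,0],[0,0,0,0],[0,0,0,0]]]'
python3 -m handwheel '[[[0,0,0,0],[0,0,0,0],[0,0,0,0],[0,0,0,0],[0,0,0,0],[0,0,0,0],[0,0,0,0],[0,0,0,0]]]' -1
```

```text
time: 3.1
ee_pos: [0.4367, -0.05, 0.004]
orientation: [180.0, -0.1, -0.0]
wrist_force: [1.2, 0.4, 0.9]
gripper_width: 0.0881
grip_force: 0.0
time: 4.1
ee_pos: [0.4364, -0.0495, 0.0033]
orientation: [-180.0, 0.0, -0.0]
wrist_force: [-0.4, -0.5, 0.5]
gripper_width: 0.0104
grip_force: 0.0
```

```bash
python3 - <<'E'
from h import *
a=bot.snapshot("top")[190:290,190:330,::-1]; b=bot.snapshot("scene")[180:300,260:400,::-1]
o=np.zeros((480,800,3),np.uint8); o[:400*400//560*7//7][:0]
A=cv2.resize(a,(400,286),interpolation=3);B=cv2.resize(b,(400,343),interpolation=3)
o[:286,:400]=A;o[:343,400:]=B;cv2.imwrite("pics/d.png",o);print(bot.state()["gripper_width"])
E
```

```text
0.002278746637720204
```

View pics/d.png

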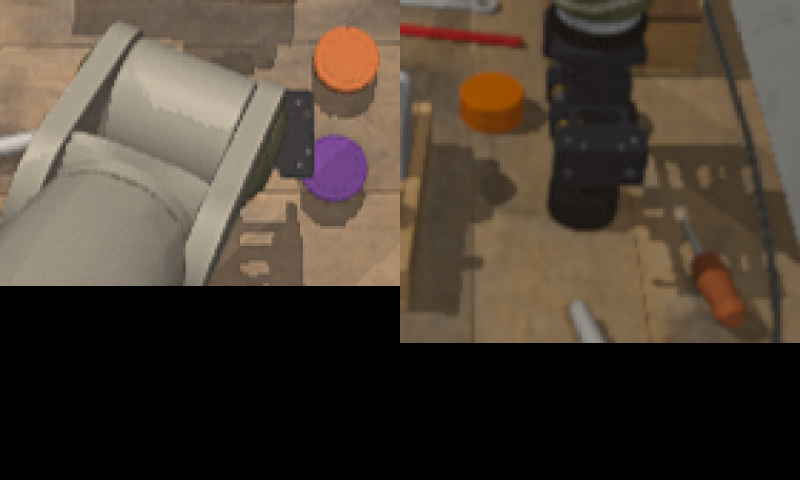

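```bash
python3 -m handwheel '[[[0,0,0.0,0],[0,0,-0.1,0],[0,0,-0.2,0],[0,0,-0.2,0],[0,0.2,-0.2,0],[0,0.22,0,0],[0,0.22,0,0],[0,0.1,0,0]]]'
python3 - <<'E'
from h import *
a=bot.snapshot("top")[190:290,190:330,::-1]; b=bot.snapshot("scene")[180:300,260:400,::-1]
o=np.zeros((345,800,3),np.uint8)
cv2.imwrite("pics/t1.png",a)
o[:286,:400]=cv2.resize(a,(400,286),interpolation=3);o[:343,400:]=cv2.resize(b,(400,343),interpolation=3);cv2.imwrite("pics/e.png",o)
E
```

```text
time: 5.2
ee_pos: [0.436, -0.2312, 0.1724]
orientation: [180.0, -0.0, -0.1]
wrist_force: [0.3, 0.8, 0.2]
gripper_width: 0.0008
grip_force: 0.0
```

View pics/e.png

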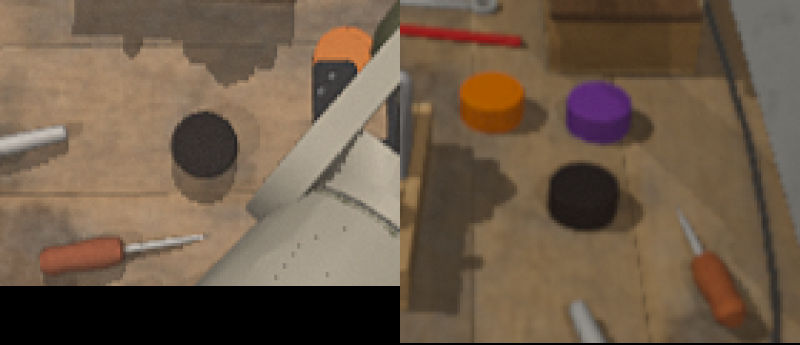

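```bash
python3 - <<'E'
from h import *
a=bot.snapshot("top"); s=bot.snapshot("scene"); st=bot.state()
for n,im,(u,v) in(("top",a,(261,241)),("scene",s,(324,248))):
  for src in(im[...,::-1],cv2.imread(f"pics/{n}0.png")):
    g=src.max(2); m=np.zeros_like(g); m[v-22:v+22,u-22:u+22]=(g[v-22:v+22,u-22:u+22]<70)*255
    h=cv2.convexHull(max(cv2.findContours(m,0,1)[0],key=cv2.contourArea)); M=cv2.moments(h); print(n,M['m10']/M['m00'],M['m01']/M['m00'],cv2.boundingRect(h))
p=st["ee_pos"]; print(p,st["joint_positions"],st["gripper_width"],proj("scene",[p,p+[0,0,.064]]),proj("top",[p,p+[0,0,.064]]),proj("scene",[[.436,-.05,0],[.436,-.05,.028],[.436,-.021,0]]))
o=np.zeros((560,800,3),np.uint8)
A=cv2.resize(s[110:250,260:400,::-1],(560,560),interpolation=3)
o[:,:560]=A;o[:480,560:]=cv2.resize(a[180:300,270:330,::-1],(240,480),interpolation=3);cv2.imwrite("pics/f.png",o)
E
```

```text
top 261.1696813092162 240.29543496985357 (250, 229, 23, 23)
top 261.19257340241796 240.286701208981 (250, 229, 23, 23)
scene 323.89412997903565 248.62334032145353 (312, 237, 25, 24)
scene 323.8967921896792 248.61889818688982 (312, 237, 25, 24)
[ 0.43618401 -0.22828277  0.17229728] [-4.12974437e+01  1.56356094e+01  9.43304188e+01  1.31296587e-02
  7.00793780e+01  4.87257219e+01] 0.00045265266885342144 [[322.82265467 152.82691437]
 [324.60393772 129.77237095]] [[339.98641971 234.95389246]
 [344.2238932  232.52370054]] [[323.10083355 252.45164684]
 [323.87851112 243.63433026]
 [323.93619912 260.75294567]]
```

View pics/f.png

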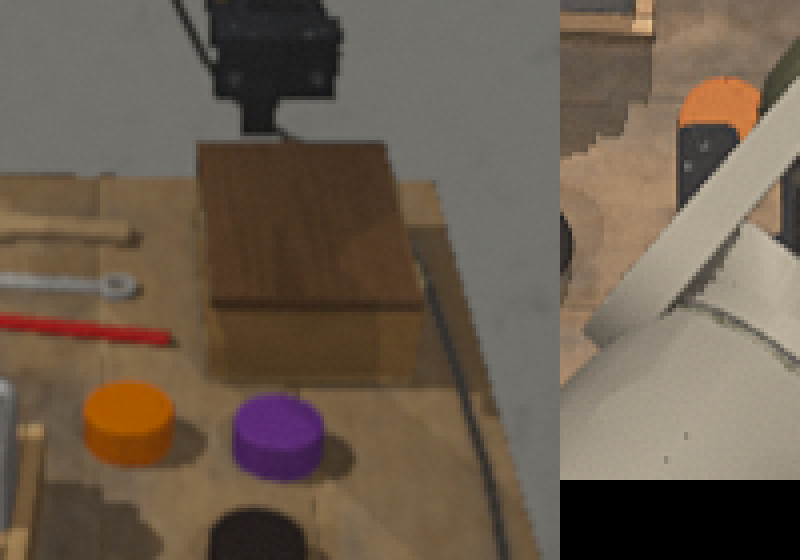

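```bash
python3 - <<'E'
from h import *
for b in(0.0935,0.0375):
  for z in(.067,.095): print(b,z,proj("scene",[[.399,-.05+b,z],[.474,-.05+b,z]]).round(1).tolist(),proj("top",[[.399,-.05-b,z],[.474,-.05-b,z]]).round(1).tolist())
p=np.array([.436,-.2283,.1723])
for dz in(0,.03):print(dz,proj("scene",[p+[-.0375,.0935,.064+dz],p+[.0375,.0935,.064+dz],p+[-.0375,.0375,.064+dz],p+[0,.01,dz]]).round(1).tolist())
E
```

```text
0.0935 0.067 [[345.2, 258.7], [310.5, 258.2]] [[299.1, 254.2], [298.6, 222.9]]
0.0935 0.095 [[346.4, 249.0], [311.2, 248.5]] [[299.4, 253.9], [298.9, 221.7]]
0.0375 0.067 [[342.5, 241.7], [309.4, 241.3]] [[275.7, 254.4], [275.4, 223.2]]
0.0375 0.095 [[343.7, 232.2], [310.0, 231.7]] [[275.3, 254.1], [275.0, 222.0]]
0 [[344.2, 149.3], [310.9, 148.9], [341.7, 137.4], [323.2, 154.9]]
0.03 [[345.4, 137.5], [311.7, 137.0], [342.9, 125.9], [324.0, 144.2]]
```

```bash
python3 -m handwheel '[[[0,-0.178,0,0],[0,-0.178,0,0],[0,-0.178,0,0],[0,-0.18,0,0],[0,0,0.1,0],[0,0,0.1,0],[0,0,0.1,0],[0,0,0.1,0]]]' 1
python3 -m handwheel '[[[0,0,0.12,0],[0,0,0.12,0],[0,0,0.06,0],[0,0,0.04,0],[0,0,0.02,0],[0,0,0.01,0],[0,0,0,0],[0,0,0,0]]]'
```

```text
time: 6.4
ee_pos: [0.436, -0.0489, 0.072]
orientation: [-180.0, -0.0, 0.1]
wrist_force: [0.3, -0.1, -0.3]
gripper_width: 0.0781
grip_force: 0.0
time: 7.4
ee_pos: [0.4366, -0.0503, -0.0197]
orientation: [180.0, -0.0, -0.0]
wrist_force: [0.1, -0.6, 0.1]
gripper_width: 0.0879
grip_force: 0.0
```

```bash
python3 -m handwheel '[[[0,0,0.008,0],[0,0,0.008,0],[0,0,0.008,0],[0,0,0.004,0],[0,0,0.004,0],[0,0,0,0],[0,0,0,0],[0,0,0,0]]]'
```

```text
time: 8.4
ee_pos: [0.4364, -0.0503, -0.028]
orientation: [180.0, -0.0, -0.0]
wrist_force: [0.2, 0.1, -0.6]
gripper_width: 0.0882
grip_force: 0.0
```

```bash
python3 -m handwheel '[[[0,0,0.004,0],[0,0,0.004,0],[0,0,0.004,0],[0,0,0.004,0],[0,0,0.004,0],[0,0,0,0],[0,0,0,0],[0,0,0,0]]]'
```

```text
time: 9.4
ee_pos: [0.4365, -0.0502, -0.0311]
orientation: [180.0, -0.0, 0.0]
wrist_force: [-10.6, 2.8, 36.1]
gripper_width: 0.0883
grip_force: 18.1
```

```bash
python3 -m handwheel '[[[0,0,-0.024,0],[0,0,0,0],[0,0,0,0],[0,0,0,0],[0,0,0,0],[0,0,0,0],[0,0,0,0],[0,0,0,0]]]' -1
```

```text
time: 10.4
ee_pos: [0.4364, -0.0502, -0.027]
orientation: [-180.0, 0.0, -0.0]
wrist_force: [0.4, 0.6, -0.9]
gripper_width: 0.0578
grip_force: 30.0
```

```bash
python3 -m handwheel '[[[0,0,0,0],[0,0,0,0],[0,0,0,-0.11],[0,0,0,-0.11],[0,0,0,-0.11],[0,0,0,-0.11],[0,0,0,-0.11],[0,0,0,-0.117]]]' 0.8
python3 -m handwheel '[[[0,0,0,0],[0,0,0,0],[0,0,0,0],[0,0,0,0],[0,0,0,0],[0,0,0,0],[0,0,0,0],[0,0,0,0]]]' -1
```

```text
time: 11.4
ee_pos: [0.4364, -0.0503, -0.0269]
orientation: [180.0, -0.0, 60.4]
wrist_force: [0.3, -0.5, 0.1]
gripper_width: 0.0793
grip_force: 0.0
time: 12.4
ee_pos: [0.4364, -0.0502, -0.027]
orientation: [180.0, -0.0, 60.0]
wrist_force: [0.6, -0.0, 1.4]
gripper_width: 0.0574
grip_force: 30.0
```

```bash
python3 -m handwheel '[[[0,0,-0.06,0],[0,0,-0.2,0],[0,0,-0.2,0],[0,0,-0.2,0],[0.0556,0.1424,-0.06,0],[0.0556,0.1424,0,0],[0.0556,0.1424,0,0],[0.0556,0.1424,0,0]]]'
python3 -m handwheel '[[[0.04,0.1,0,0],[0.0156,0.0424,0,0],[0,0,0.04,0],[0,0,0.04,0],[0,0,0,0],[0,0,0,0],[0,0,0,0],[0,0,0,0]]]'
python3 - <<'E'
from h import *
b=bot.snapshot("scene"); a=bot.snapshot("top"); p=bot.state()["ee_pos"]; print(p)
c=p+[0,0,.027]
print(proj("scene",[c,c+[0,0,.028],[.6254,-.079,.134]]))
cv2.imwrite("pics/g.png",cv2.resize(b[150:260,190:310,::-1],(660,600),interpolation=3))
E
```

```text
time: 13.4
ee_pos: [0.5885, -0.0733, 0.1527]
orientation: [-180.0, 0.0, 60.0]
wrist_force: [0.4, -0.3, -0.2]
gripper_width: 0.0578
grip_force: 30.0
time: 14.4
ee_pos: [0.6253, -0.079, 0.1333]
orientation: [180.0, -0.0, 60.0]
wrist_force: [-0.8, 0.2, -0.9]
gripper_width: 0.0572
grip_force: 30.0
[ 0.62531575 -0.07898694  0.13316153]
[[243.11488751 189.66513512]
 [242.70799689 179.28407574]
 [243.44569934 199.07613925]]
```

View pics/g.png

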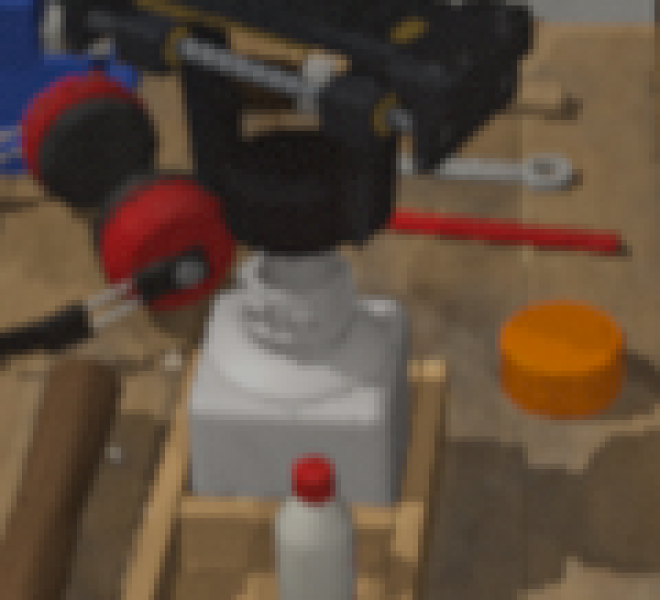

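```bash
python3 -m handwheel '[[[0,0,0.04,0],[0,0,0.04,0],[0,0,0.016,0],[0,0,0.01,0],[0,0,0.01,0],[0,0,0,0],[0,0,0,0],[0,0,0,0]]]'
```

```text
time: 15.5
ee_pos: [0.6254, -0.079, 0.1042]
orientation: [180.0, -0.0, 60.0]
wrist_force: [-0.3, -0.3, -0.7]
gripper_width: 0.0574
grip_force: 30.0
```

```bash
python3 -m handwheel '[[[0,0,0.004,0],[0,0,0.004,0],[0,0,0.004,0],[0,0,0,0],[0,0,0,0],[0,0,0,0],[0,0,0,0],[0,0,0,0]]]'
```

```text
time: 16.5
ee_pos: [0.6254, -0.079, 0.1014]
orientation: [180.0, -0.0, 60.0]
wrist_force: [-2.8, 0.7, 5.2]
gripper_width: 0.0572
grip_force: 30.0
```

```bash
python3 -m handwheel '[[[0,0,0.001,0.022],[0,0,0,0.022],[0,0,0,0.022],[0,0,0,0.022],[0,0,0,0],[0,0,0,0],[0,0,0,0],[0,0,0,0]]]'
```

```text
time: 17.5
ee_pos: [0.6259, -0.0792, 0.1015]
orientation: [179.9, -0.0, 52.1]
wrist_force: [-0.2, -0.3, 6.3]
gripper_width: 0.0577
grip_force: 30.0
```

```bash
python3 -m handwheel '[[[0,0,0,0.022],[0,0,0,0.022],[0,0,0,0.022],[0,0,0,0.022],[0,0,0,0],[0,0,0,0],[0,0,0,0],[0,0,0,0]]]'; python3 -c "
from bench import bot
print(bot.state()['moment'])"
```

```text
time: 18.5
ee_pos: [0.6259, -0.0792, 0.1015]
orientation: [179.9, -0.1, 44.2]
wrist_force: [0.3, -0.8, 5.4]
gripper_width: 0.0574
grip_force: 30.0
[ 0.00993188 -0.01196814 -0.08030372]
```

```bash
python3 -m handwheel '[[[0,0,0,0.022],[0,0,0,0.022],[0,0,0,0.022],[0,0,0,0.022],[0,0,0,0],[0,0,0,0],[0,0,0,0],[0,0,0,0]]]'
```

```text
time: 19.5
ee_pos: [0.626, -0.0792, 0.1015]
orientation: [179.9, -0.1, 36.3]
wrist_force: [-0.1, -0.5, 5.4]
gripper_width: 0.0574
grip_force: 30.0
```

```bash
python3 -m handwheel '[[[0,0,0,0.022],[0,0,0,0.022],[0,0,0,0.022],[0,0,0,0.022],[0,0,0,0],[0,0,0,0],[0,0,0,0],[0,0,0,0]]]'
```

```text
time: 20.5
ee_pos: [0.6259, -0.0792, 0.1015]
orientation: [179.9, -0.1, 28.3]
wrist_force: [0.3, -0.4, 5.5]
gripper_width: 0.0574
grip_force: 30.0
```

```bash
python3 -m handwheel '[[[0,0,0,0.022],[0,0,0,0.022],[0,0,0,0.022],[0,0,0,0.022],[0,0,0,0],[0,0,0,0],[0,0,0,0],[0,0,0,0]]]'
```

```text
time: 21.5
ee_pos: [0.6259, -0.0792, 0.1014]
orientation: [179.9, -0.1, 20.4]
wrist_force: [0.6, 0.1, 4.3]
gripper_width: 0.0572
grip_force: 30.0
```

```bash
python3 -m handwheel '[[[0,0,0,0.022],[0,0,0,0.022],[0,0,0,0.022],[0,0,0,0.022],[0,0,0,0],[0,0,0,0],[0,0,0,0],[0,0,0,0]]]'
```

```text
time: 22.5
ee_pos: [0.6253, -0.0789, 0.1007]
orientation: [-180.0, 0.0, 12.5]
wrist_force: [-0.0, 0.1, -0.4]
gripper_width: 0.0575
grip_force: 30.0
```

```bash
python3 -m handwheel '[[[0,0,0.004,0],[0,0,0.004,0],[0,0,0.004,0],[0,0,0.004,0],[0,0,0.004,0],[0,0,0,0],[0,0,0,0],[0,0,0,0]]]'; python3 -c "
from bench import bot
print(bot.state()['moment'])"
```

```text
time: 23.5
ee_pos: [0.6253, -0.079, 0.0959]
orientation: [180.0, -0.0, 12.5]
wrist_force: [-1.1, 0.9, 3.6]
gripper_width: 0.0578
grip_force: 30.0
[ 0.00056376  0.11028989 -0.00304536]
```

```bash
python3 -m handwheel '[[[0,0,0.004,0],[0,0,0.004,0],[0,0,0.004,0],[0,0,0.004,0],[0,0,0.004,0],[0,0,0.004,0],[0,0,0,0],[0,0,0,0]]]'; python3 -c "
from bench import bot
print(bot.state()['moment'])"
```

```text
time: 24.5
ee_pos: [0.6254, -0.079, 0.0902]
orientation: [180.0, -0.0, 12.5]
wrist_force: [-2.6, 0.5, 5.6]
gripper_width: 0.0578
grip_force: 30.0
[0.1056486  0.39113676 0.01559692]
```

```bash
python3 -m handwheel '[[[0,0,0.002,0],[0,0,0.002,0],[0,0,0.002,0],[0,0,0,0],[0,0,0,0],[0,0,0,0],[0,0,0,0],[0,0,0,0]]]'; python3 -c "
from bench import bot
print(bot.state()['moment'])"
```

```text
time: 25.5
ee_pos: [0.6254, -0.079, 0.089]
orientation: [180.0, -0.0, 12.5]
wrist_force: [-2.9, 0.3, 8.0]
gripper_width: 0.0575
grip_force: 30.0
[0.13441493 0.51311972 0.02826305]
```

```bash
python3 -m handwheel '[[[0,0,0.001,0],[0,0,0,0.035],[0,0,0,0.035],[0,0,0,0.035],[0,0,0,0.035],[0,0,0,0.035],[0,0,0,0.035],[0,0,0,0.035]]]'; python3 -c "
from bench import bot
print(bot.state()['moment'])"
```

```text
time: 26.5
ee_pos: [0.626, -0.0793, 0.089]
orientation: [180.0, -0.1, -9.6]
wrist_force: [-0.9, -0.9, 8.5]
gripper_width: 0.0575
grip_force: 30.0
[0.01014445 0.11342656 0.10827282]
```

```bash
python3 -m handwheel '[[[0,0,0,0.011],[0,0,0,0.011],[0,0,0,0.011],[0,0,0,0.011],[0,0,0,0.011],[0,0,0,0],[0,0,0,0],[0,0,0,0]]]'; python3 -c "
from bench import bot
print(bot.state()['moment'])"
```

```text
time: 27.5
ee_pos: [0.6261, -0.0793, 0.089]
orientation: [180.0, -0.2, -14.5]
wrist_force: [0.1, 0.6, 8.9]
gripper_width: 0.0572
grip_force: 30.0
[-0.01413537  0.0271589   0.02195944]
```

```bash
python3 -m handwheel '[[[0,0,0,0.011],[0,0,0,0.011],[0,0,0,0.011],[0,0,0,0.011],[0,0,0,0],[0,0,0,0],[0,0,0,0],[0,0,0,0]]]'; python3 -c "
from bench import bot
print(bot.state()['moment'])"
```

```text
time: 28.5
ee_pos: [0.6261, -0.0793, 0.089]
orientation: [180.0, -0.1, -18.5]
wrist_force: [-0.7, 0.1, 8.1]
gripper_width: 0.0575
grip_force: 30.0
[0.03526653 0.05194379 0.05806353]
```

```bash
python3 -m handwheel '[[[0,0,0,0.011],[0,0,0,0.011],[0,0,0,0.011],[0,0,0,0],[0,0,0,0],[0,0,0,0],[0,0,0,0],[0,0,0,0]]]'; python3 -c "
from bench import bot
print(bot.state()['moment'])"
```

```text
time: 29.5
ee_pos: [0.6257, -0.0792, 0.089]
orientation: [180.0, -0.1, -21.3]
wrist_force: [-2.4, 0.5, 9.2]
gripper_width: 0.0571
grip_force: 30.0
[0.03420293 0.33964233 0.95129247]
```

```bash
python3 -m handwheel '[[[0,0,0,-0.008],[0,0,-0.004,0],[0,0,-0.004,0],[0,0,-0.004,0],[0,0,-0.004,0],[0,0,0,0],[0,0,0,0],[0,0,0,0]]]'; python3 -c "
from bench import bot
print(bot.state()['moment'])"
```

```text
time: 30.5
ee_pos: [0.6253, -0.079, 0.0904]
orientation: [180.0, 0.0, -20.7]
wrist_force: [6.7, -2.2, -7.8]
gripper_width: 0.0573
grip_force: 30.0
[-0.2325105  -0.95068325  0.64887169]
```

```bash
python3 -m handwheel '[[[0,0,0.012,0],[0,0,0,-0.008],[0,0,0,-0.008],[0,0,0,0],[0,0,-0.006,0],[0,0,-0.006,0],[0,0,0,0],[0,0,0,0]]]'; python3 -c "
from bench import bot
print(bot.state()['moment'])"
```

```text
time: 31.5
ee_pos: [0.6255, -0.0791, 0.0925]
orientation: [-180.0, -0.0, -19.3]
wrist_force: [1.6, 0.3, 5.8]
gripper_width: 0.0573
grip_force: 30.0
[-0.05729472 -0.05160538  0.02394888]
```

```bash
python3 -m handwheel '[[[0,0,-0.002,0],[0,0,-0.002,0],[0,0,-0.002,0],[0,0,0,0],[0,0,0,0],[0,0,0,0],[0,0,0,0],[0,0,0,0]]]'
```

```text
time: 32.5
ee_pos: [0.6254, -0.079, 0.0935]
orientation: [-180.0, -0.0, -19.3]
wrist_force: [3.6, -1.3, 2.7]
gripper_width: 0.0574
grip_force: 30.0
```

```bash
python3 -m handwheel '[[[0,0,0,0],[0,0,0,0],[0,0,0,0],[0,0,0,0],[0,0,-0.02,0],[0,0,-0.1,0],[0,0,-0.2,0],[0,0,-0.2,0]]]' 1
python3 -m handwheel '[[[0,0,-0.2,0],[-0.2,0,0,0],[-0.2,0,0,0],[-0.2,0,0,0],[-0.2,0,0,0],[0,0,0,0],[0,0,0,0],[0,0,0,0]]]'
python3 - <<'E'
from h import *
b=bot.snapshot("scene"); a=bot.snapshot("top")
print(proj("scene",[[.6254,-.079,.1205],[.6254,-.079,.1485]]),proj("top",[[.6254,-.079,.1485]]))
o=np.zeros((480,800,3),np.uint8)
o[:,:400]=cv2.resize(b[160:256,200:280,::-1],(400,480),interpolation=3);o[:400,400:]=cv2.resize(a[115:195,230:310,::-1],(400,400),interpolation=3)
cv2.imwrite("pics/h.png",o)
E
```

```text
time: 33.5
ee_pos: [0.625, -0.0789, 0.2253]
orientation: [-180.0, 0.0, -19.3]
wrist_force: [0.1, -0.6, -0.8]
gripper_width: 0.088
grip_force: 0.0
time: 34.5
ee_pos: [0.4372, -0.0134, 0.2734]
orientation: [-180.0, 0.0, -19.3]
wrist_force: [0.2, -0.2, -0.2]
gripper_width: 0.0881
grip_force: 0.0
[[243.63082922 203.83120697]
 [243.24334773 193.89112174]] [[270.01747016 153.19317433]]
```

View pics/h.png

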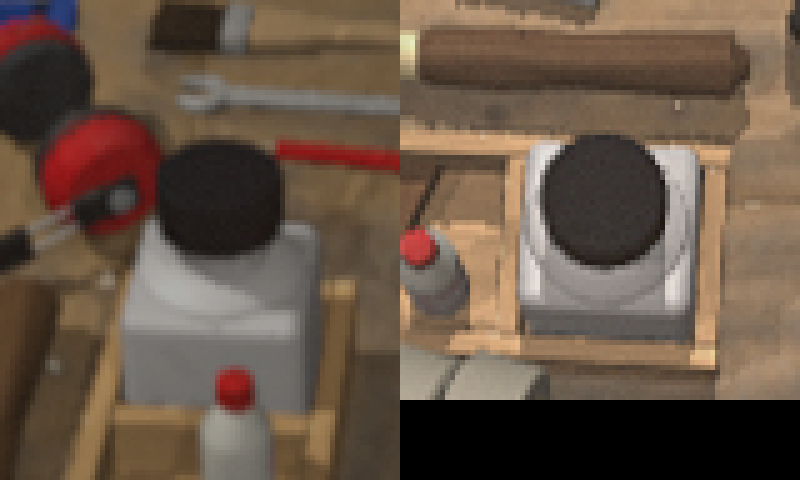

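```bash
python3 -c "
from bench import bot
print(bot.job_done())"
```

```text
the job is handed in; nothing more can be done
None
```

The cap is on the jar, pressed down, turned clockwise to its stop and released. The final pictures and force readings fit the locked height, and I handed the job in at about 34.6 s. The first grasp closed above the cap because the reported height was about 31 mm too low. Finding the bench by touch then pushed with about 36 N.

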